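# Nudge the scale platter onto its pins

## Task

The weighing platter of the shop's counter scale has been left askew, propped on top of its two locating pins. Push it sideways with your fingertips, sliding it over the scale without lifting or carrying it, until both of its holes drop over the pins and it lies flat on the deck. Leave the other things on the counter alone.

Things in the scene. Friction and masses are not known exactly. Their poses are not given: they have to be found in the camera images.
- pins_mid (a point): Point midway between the scale's two locating pins, on the deck surface, 50 mm above the counter. Axes: z up, x from the robot's side of the scale towards its display, y to the left. A thin dark outline on the deck, 129 (x) by 189 mm (y), is centred here and surrounds the platter's home place. When home, the platter's origin is here, its x and y along these axes (either way round).
- scale: Counter scale, fixed: white housing 300 mm (x) by 330 mm (y), flat grey deck 50 mm above the counter, turned up to 0.35 rad. Origin: centre of its underside, straight below pins_mid, same axes. A display console, 260 mm wide along y, rises 30 mm above the deck at x = 107 to 147 mm.
- pin_left (a point): Top of the left steel locating pin, 50 mm from pins_mid along +y: 10 mm diameter, stands 10 mm above the deck, with a domed top. Hidden under the platter at the start.
- pin_right (a point): Top of the right locating pin, the same, 50 mm from pins_mid along -y.
- platter: Loose aluminium plate 120 (x) by 180 (y) by 6 mm, 0.35 to 0.7 kg; round through holes of 16 mm at y = +50 and -50 mm. Origin: centre of its underside, z up. At first it lies on the pins, 18 to 38 mm off home towards the scale's -x, up to 25 mm off along y, turned up to 0.2 rad, -x edge on the deck, +x edge about 15 mm up. Home, the pins stand 4 mm out of its holes and stop further pushing.
- jar: Bystander: closed white jar with blue lid, 90 mm diameter, 130 mm high, on the counter left of the scale; origin at the centre of its underside.
- tin: Bystander: red food tin, 74 mm diameter, 100 mm high, on the counter right of the scale; origin at the centre of its underside.
- weight: Bystander: brass weight with a small knob, 44 mm diameter, 64 mm high, on the counter right of the scale; origin at the centre of its underside.
Mind the look-alikes: they are no part of the job. There is more than one size of the platter; the one meant has the size given above.

How it is judged:
At the end, for the whole second after the job is handed in: The platter lies flat on the deck with both holes over the pins and at rest: its origin within 6 mm of pins_mid along x and along y, underside less than 2.5 mm above the deck, tilt below 0.025 rad, edges within 0.1 rad of the scale's (x of platter in the frame of pins_mid between -0.006 and 0.006 m and y of platter in the frame of pins_mid between -0.006 and 0.006 m and z of platter in the frame of pins_mid below 0.0025 m and angle between platter's own z axis and vertical below 0.025 rad and angle between the x axis of platter and the x axis of pins_mid, either way round below 0.1 rad and linear speed of platter below 0.01 m/s); the robot touches nothing.
It fails at once if the platter is lifted or carried (its middle more than 25 mm above the deck) (z of platter in the frame of pins_mid above 0.025 m).
It fails at once if the platter is tipped up steeply (more than 0.35 rad) (angle between platter's own z axis and vertical above 0.35 rad).
It fails at once if the jar, tin or weight is pushed more than 30 mm or tipped (distance of any of jar, tin, weight from where it was at the start of the episode above 0.03 m or angle between any of jar, tin, weight's own z axis and vertical above 0.3 rad).
It also fails if it takes over 72 s, if anything falls off the work surface, if the arm or the gripper's body presses on something with over 40 N, if the wrist force passes 120 N, or if a joint passes its speed limit or range.

## Robot

A 7-joint arm with a two-finger parallel gripper is mounted at the origin on the work surface. World frame = base frame: x ahead of the robot, y to its left, z up, the work surface at z = 0. Lengths are in m, angles in rad, forces in N, time in s.
With the tool pointing down it reaches from about 0.425 to 0.925 m from the base axis. Payload 6.8 kg.
Tool frame: the origin (TCP) lies midway between the tips of the shut fingers; the grasp point (between the pads) lies 19 mm behind it; z points along the fingers, y is the direction in which the jaws open and shut (so a half turn about z gives the same grasp; the last joint's range is limited). The gripper opens to 85 mm and grips with 20 to 120 N. Pads are 22 mm wide; open, the fingers measure 114 mm over their backs; the gripper's body (76 mm by 85 mm) begins 54 mm behind the grasp point. The pads swing forward as they close: fully open they stand 13 mm farther back than shut.
Start: joints at [1.191, 0.477, 0.022, 1.555, -0.011, 1.109, -0.083], TCP at [0.181, -0.65, 0.231] pointing down, gripper open.
Joint ranges: [-2.96, 2.96], [-0.34, 2.1], [-1.41, 1.46], [0.24, 2.44], [-1.37, 4.51], [0.17, 1.92], [-2.96, 2.96]. Speed limits (rad/s): [2.39, 2.39, 3.14, 3.14, 3.14, 3.14, 3.14].

## Interface

Orientations are given as a unit quaternion [w, x, y, z].
In Python, from station import bot, vision gives the robot as it stands.
- The arm moves only by the tool move_arm, never from a script. Its argument "increments" is text: rows parted by semicolons, each of 7 numbers parted by spaces: the opening, from 0 (shut) to 1 (fully open), then the shift along the world's x, y, z in mm, then the turn, a rotation vector about the world's x, y, z in rad. In form: grip x y z rx ry rz; .... A call has exactly 8 rows; each row shifts and turns the commanded pose from where the row before left it; what a row does not reach is not made up. A row lasts 1/8 s, in which the tool goes at most 62.5 mm and 10.7 degrees, less where a joint would pass 70% of its speed; a pose out of reach is approached as far as the arm can. A call with a gripper value outside its range is refused whole. The fingers move at their own pace and stop on an object; "newtons" is the grip in N (left out, the last holds). Time passes only in rows, so rows that do not move let the fingers close, or fill a call up. It gives the time, the measured TCP pose, the force and the opening at its end, in the units of the state.
- bot.get_obs(): the state, without advancing time (a new reading comes with each control period).
- vision.read_camera(name): name is "side" or "top"; returns (picture, depth): 420x560x3 uint8, red, green, blue; 420x560 float32, m along the optical axis (not along the pixel's ray), 0 where there is no reading.
- vision.calibration(name): a dict with "fx", "fy", "cx", "cy" (pixels), "R" (3x3) and "t" (3): a world point X has camera coordinates R X + t. Camera axes: x right, y down, z forward; pixel columns grow to the right and rows downward; lengths in m; the calibration is good to about 2 mm. A picture is of the moment at which its call begins. calibration takes no time and is no camera call.
- bot.hand_in(): hands the job in, once; it reports no verdict.
The state is a dict: "t": time; "q": joint angles; "joint_vel": joint speeds; "joint_torque": joint torques, N m; "eef_pos": TCP position; "tool_rot": TCP orientation; "contact_force": force on the tool from outside, world axes, zero at the start; "torque": the same for the moment, N m; "gripper_width": opening from 0.0 (shut) to 1.0 (fully open).
Only numpy, scipy, OpenCV 4.12 (cv2) and the standard library are available. Lean on these libraries where they do the work, as an engineer would, in place of code of your own. Each camera call takes 0.05 s, during which the arm holds its last target.

## Working session

There is one attempt and no reset: what is moved stays moved. The work goes in short steps, Python scripts to look and compute and a tool call to move; the robot and the scene stay as the last step left them, time stands still between calls to the robot, and variables do not carry over. Pictures are saved under pics/ and viewed, and the job is handed in when it is done.

Besides the shell and the picture viewer there is one more tool, called after ">>>" by a JSON object that holds its "name" and its "arguments". move_arm: Moves the arm, as the interface text tells. Its arguments: {"type":"object","properties":{"increments":{"type":"string"},"newtons":{"type":"number"}},"required":["increments"]}

```bash
mkdir -p pics; ls; cat > h.py <<'E'
import numpy as np, cv2
from station import bot, vision
def shot(n,save):
    im,d=vision.read_camera(n); np.savez('pics/'+save+'.npz',im=im,d=d)
    cv2.imwrite('pics/'+save+'.png',im[:,:,::-1]); return im,d
def cal(n):
    c=vision.calibration(n); return c,np.array(c['R']),np.array(c['t'])
def ray(n,u,v,z):
    c,R,t=cal(n); d=R.T@np.array([(u-c['cx'])/c['fx'],(v-c['cy'])/c['fy'],1]); o=-R.T@t
    return o+d*(z-o[2])/d[2]
def dep(n,u,v,z):
    c,R,t=cal(n); return R.T@(np.array([(u-c['cx'])/c['fx']*z,(v-c['cy'])/c['fy']*z,z])-t)
def proj(n,X):
    c,R,t=cal(n); p=R@np.array(X)+t; return c['fx']*p[0]/p[2]+c['cx'],c['fy']*p[1]/p[2]+c['cy']
E
python3 - <<'E'
from h import *
for n in('side','top'):
    shot(n,n+'0'); c,R,t=cal(n); print(n,c['fx'],-R.T@t,R[2])
o=bot.get_obs(); print(o['t'],o['eef_pos'],o['tool_rot'],o['contact_force'])
E
```

```text
pics
side 501.3505078926546 [ 0.46757139 -0.99596905  0.76496798] [ 0.03810176  0.83551213 -0.54814938]
top 382.05969207154124 [0.49316957 0.02730814 0.91880304] [ 0.02863864  0.0190457  -0.99940837]
0.1 [ 0.18106652 -0.64970329  0.23039321] [-8.27132784e-04  9.90779238e-01  1.35483535e-01 -1.69771270e-04] [ 0.11774028  0.99156405 -0.72520237]
```

View pics/top0.png

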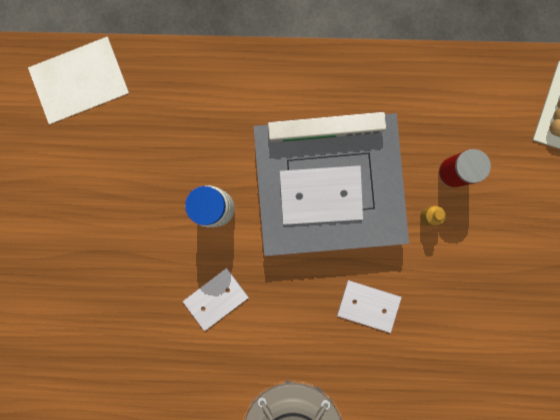

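View pics/side0.png

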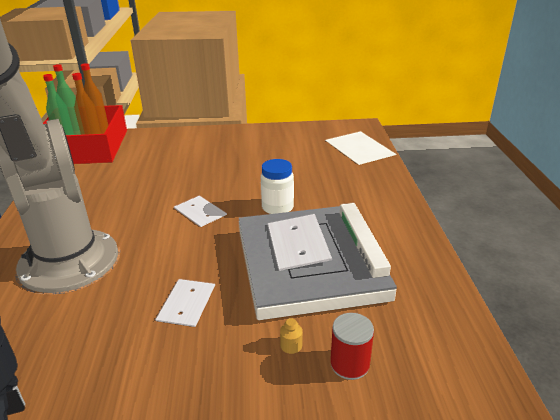

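Candidates for the platter in the top view are the plate on the scale at (321,195), the small two-hole plates on the counter at (216,299) and (369,306), and the white sheet at (78,80). I choose the one on the scale and check it in a close crop.

```bash
python3 - <<'E'
from h import *
f=np.load('pics/top0.npz');im=f['im'];d=f['d']
c=im[100:265,245:415]; cv2.imwrite('pics/crop1.png',cv2.resize(c,None,fx=3.5,fy=3.5,interpolation=cv2.INTER_CUBIC)[:,:,::-1])
# deck/platter masks
hsv=cv2.cvtColor(im,cv2.COLOR_RGB2HSV)
roi=np.zeros(im.shape[:2],np.uint8); roi[100:265,245:415]=1
grey=((hsv[...,1]<50)&(roi>0))
# platter: bright
m=((hsv[...,2]>160)&grey).astype(np.uint8)
cs,_=cv2.findContours(m,cv2.RETR_EXTERNAL,cv2.CHAIN_APPROX_NONE)
for k in cs:
    if cv2.contourArea(k)>800: 
        r=cv2.minAreaRect(k); print(cv2.contourArea(k),r, cv2.boxPoints(r).round(1).tolist())
for p in [(270,150),(300,240),(390,230),(365,200),(295,215),(350,215),(310,178),(350,172),(299,196),(344,193)]:
    z=d[p[1],p[0]]; print(p,im[p[1],p[0]],dep('top',*p,z).round(4))
E
```

```text
4177.5 ((321.36474609375, 194.3809814453125), (53.67799758911133, 80.72932434082031), 86.34777069091797) [[279.3999938964844, 170.1999969482422], [359.8999938964844, 165.0], [363.3999938964844, 218.60000610351562], [282.79998779296875, 223.6999969482422]]
1849.0 ((326.61480712890625, 125.26229858398438), (17.111255645751953, 116.88164520263672), 84.80557250976562) [[267.6000061035156, 122.0], [384.0, 111.5], [385.6000061035156, 128.5], [269.20001220703125, 139.10000610351562]]
(270, 150) [86 86 87] [0.6619 0.0724 0.0475]
(300, 240) [119 121 122] [ 0.4581 -0.002   0.051 ]
(390, 230) [119 119 120] [ 0.4868 -0.2043  0.0511]
(365, 200) [120 122 122] [ 0.553  -0.1466  0.0511]
(295, 215) [207 204 203] [0.5143 0.011  0.0574]
(350, 215) [203 200 200] [ 0.5178 -0.1122  0.0593]
(310, 178) [206 203 203] [ 0.598  -0.0201  0.064 ]
(350, 172) [203 201 202] [ 0.6134 -0.1085  0.0677]
(299, 196) [86 87 88] [0.5581 0.003  0.0482]
(344, 193) [88 89 90] [ 0.5678 -0.0991  0.0483]
```

View pics/crop1.png

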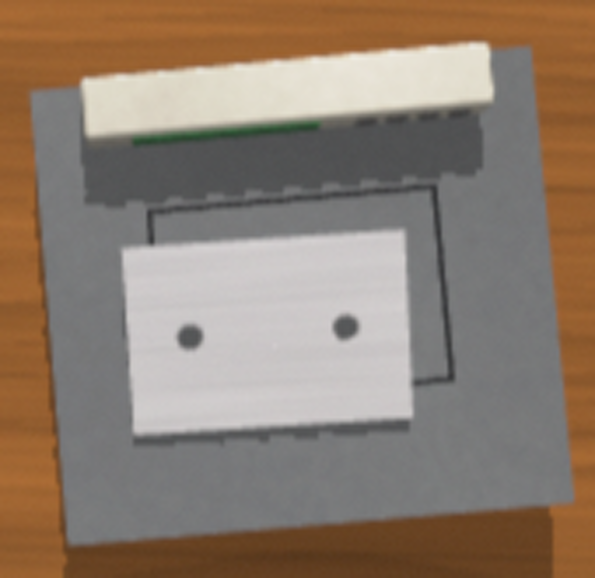

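The crop shows the large two-hole platter, corners at about (280,170), (360,165), (363,219) and (283,224), with holes at (299,196) and (344,193). The home outline's visible corners are at (288,160), (369,153) and (374,208). The small plates don't match the size given.

```bash
python3 - <<'E'
from h import *
f=lambda x,y:((x+.5)/3.5-.5+245,(y+.5)/3.5-.5+100)
TL,TR,BR=[ray('top',*f(*p),.05) for p in((150,211),(434,186),(452,380))]
print('outline',TL,TR,BR,np.linalg.norm(TL-TR),np.linalg.norm(TR-BR))
mid=(TL+BR)/2
y=(TL-TR)[:2]; x=(TR-BR)[:2]; 
th=[np.arctan2(-y[0],y[1]),np.arctan2(x[1],x[0])];print('mid',mid,th)
dk=[ray('top',*f(*p),.05) for p in((31,91),(530,46),(574,500),(68,545))]
print('deck',np.mean(dk,0),np.array(dk).round(4).tolist(),[np.linalg.norm(dk[i]-dk[i-1]) for i in range(4)])
# platter top-surface corners: -x edge z=.056, +x edge z .071
P=[ray('top',*f(*p),z) for p,z in(((122,247),.070),((405,230),.070),((412,419),.056),((134,436),.056))]
print('plat',np.mean(P,0),np.array(P).round(4).tolist(),[np.linalg.norm(P[i]-P[i-1]) for i in range(4)])
t=np.mean(th); ex=np.array([np.cos(t),np.sin(t)]); ey=np.array([-ex[1],ex[0]])
H=[ray('top',*f(*p),.063) for p in((190,337),(346,327))];print('holes',H)
v=(H[0]-H[1])[:2];print('hole ang rel',np.arctan2(-v[0],v[1])-t, 'dist',np.linalg.norm(v))
v=(P[3]-P[2])[:2]; print('edge ang rel',np.arctan2(-v[0],v[1])-t);v=(P[0]-P[1])[:2]; print('edge ang rel',np.arctan2(-v[0],v[1])-t)
for q in(np.mean(P,0),np.mean(H,0)): e=(q-mid)[:2]; print('off',e@ex,e@ey)
for q in P: e=(q-mid)[:2]; print(' corner in pins',e@ex,e@ey)
for n,p in dict(jar=(206,207,.13),tin=(472,166,.1),wt=(436,214,.064)).items(): q=ray('top',*p);e=(q-mid)[:2];print(n,q,e@ex,e@ey)
print('t',t,ex,ey)
E
```

```text
outline [0.63969624 0.03159201 0.05      ] [ 0.66090848 -0.15254205  0.05      ] [ 0.5350035  -0.16702779  0.05      ] 0.1853518504747775 0.1267355523333981
mid [ 0.58734987 -0.06771789  0.05      ] [np.float64(0.11469436708801985), np.float64(0.11454927645298257)]
deck [ 0.58785692 -0.06737853  0.05      ] [[0.7166, 0.1118, 0.05], [0.7542, -0.2127, 0.05], [0.4598, -0.2471, 0.05], [0.4208, 0.0784, 0.05]] [np.float64(0.2976657848244817), np.float64(0.32671541319033925), np.float64(0.2963290668445833), np.float64(0.32781791160361157)]
plat [ 0.56072588 -0.04626428  0.063     ] [[0.6128, 0.0487, 0.07], [0.6285, -0.1307, 0.07], [0.5089, -0.1407, 0.056], [0.4927, 0.0376, 0.056]] [np.float64(0.1214310832857243), np.float64(0.1800502736534853), np.float64(0.12082482735738048), np.float64(0.1790404193008415)]
holes [array([0.55713151, 0.00356355, 0.063     ]), array([ 0.56634405, -0.09589628,  0.063     ])]
hole ang rel -0.022259623001038828 dist 0.0998855853103253
edge ang rel -0.02403633145776557
edge ang rel -0.027445149324976242
off -0.023995617361542022 0.024357843681479127
off -0.022979156418036908 0.024339387037134036
 corner in pins 0.038609784086196516 0.11270044061131732
 corner in pins 0.033668897770043005 -0.06728202710458492
 corner in pins -0.08628210589584234 -0.06348787034878792
 corner in pins -0.08197904540656537 0.11550083156797204
jar [0.52370028 0.19730972 0.13      ] -0.032920456874265674 0.27056819958642786
tin [ 0.6286734  -0.36229427  0.1       ] 0.007361373983296007 -0.2973696159465186
wt [ 0.52542698 -0.30178191  0.064     ] -0.08828670015308589 -0.2254459346512342
t 0.1146218217705012 [0.99343811 0.114371  ] [-0.114371    0.99343811]
```

Platter offset from home: x -24 mm, y +24 mm, yaw -0.025 rad. The measured sizes match the ones given. Plan: use the open fingers, jaws along the scale's x, to push the +y edge. Then, jaws along the scale's y, push the -x edge until it drops.

>>> {"name": "move_arm", "arguments": {"increments": "1 23 44.7 0 0 0 0.0883; 1 23 44.7 0 0 0 0.0883; 1 23 44.7 0 0 0 0.0883; 1 23 44.7 0 0 0 0.0883; 1 23 44.7 0 0 0 0.0883; 1 23 44.7 0 0 0 0.0883; 1 23 44.7 0 0 0 0.0883; 1 23 44.7 0 0 0 0.0883"}}

```text
t: 1.1
eef_pos: [0.3655, -0.291, 0.2312]
tool_rot: [-0.0, 0.882, 0.471, -0.0]
contact_force: [0.5, -1.2, -0.1]
gripper_width: 1.001
```

>>> {"name": "move_arm", "arguments": {"increments": "1 23 44.7 0 0 0 0.0883; 1 23 44.7 0 0 0 0.0883; 1 23 44.7 0 0 0 0.0883; 1 23 44.7 0 0 0 0.0883; 1 23 44.7 0 0 0 0.0883; 1 23 44.7 0 0 0 0.0883; 1 23 44.7 0 0 0 0.0883; 1 23 44.7 0 0 0 0.0883"}}

```text
t: 2.1
eef_pos: [0.5496, 0.0662, 0.2311]
tool_rot: [-0.0, 0.665, 0.747, -0.0]
contact_force: [0.7, -0.8, 0.4]
gripper_width: 1.0
```

```bash
cat >> h.py <<'E'
MID=np.array([.58735,-.06772,.05]); TH=.1146; EX=np.array([np.cos(TH),np.sin(TH)]); EY=np.array([-EX[1],EX[0]])
def st():
    from scipy.spatial.transform import Rotation as Ro
    o=bot.get_obs(); p=np.array(o['eef_pos']); q=o['tool_rot']; R=Ro.from_quat([q[1],q[2],q[3],q[0]]).as_matrix()
    e=(p-MID)[:2]
    print('t %.2f'%o['t'],'world',p.round(4),'pins mm',(1e3*e@EX).round(1),(1e3*e@EY).round(1),'yaw-y rel',round(np.arctan2(R[1,1],R[0,1])-TH,4),'z',R[:,2].round(3),'F',np.round(o['contact_force'],2),'g',o['gripper_width'])
E
python3 -c "
from h import *
st(); shot('side','s1')"
```

```text
t 2.10 world [0.5496 0.0662 0.2311] pins mm -22.2 137.3 yaw-y rel 0.0017 z [-0. -0. -1.] F [ 0.7  -0.85  0.36] g 1.0000089037210729
```

View pics/s1.png

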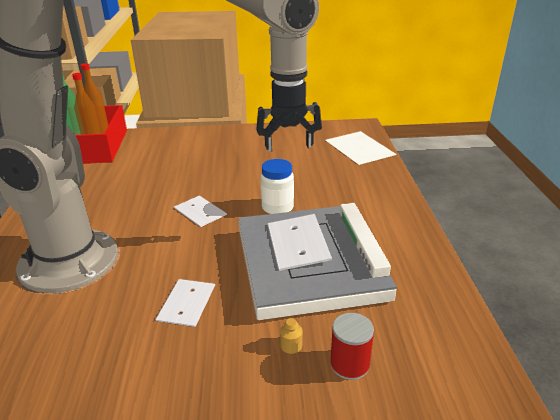

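Fingers are above the deck beyond the platter's +y edge, jaws along the scale's x. Next is the descent.

>>> {"name": "move_arm", "arguments": {"increments": "1 0 0 -40 0 0 0; 1 0 0 -40 0 0 0; 1 0 0 -40 0 0 0; 1 0 0 -30 0 0 0; 1 0 0 -18 0 0 0; 1 0 0 -10 0 0 0; 1 0 0 -5 0 0 0; 1 0 0 -4 0 0 0"}}

```text
t: 3.15
eef_pos: [0.5499, 0.0651, 0.0449]
tool_rot: [0.0, 0.666, 0.746, 0.001]
contact_force: [0.3, 0.4, -0.2]
gripper_width: 1.002
```

```bash
python3 -c "
from h import *
st(); im,d=shot('side','s2'); cv2.imwrite('pics/s2c.png',cv2.resize(im[130:330,200:420],None,fx=3,fy=3)[:,:,::-1])"
```

```text
t 3.15 world [0.5499 0.0651 0.0449] pins mm -22.1 136.2 yaw-y rel -0.0009 z [ 0.001  0.    -1.   ] F [ 0.35  0.37 -0.16] g 1.001860767154029
```

View pics/s2c.png

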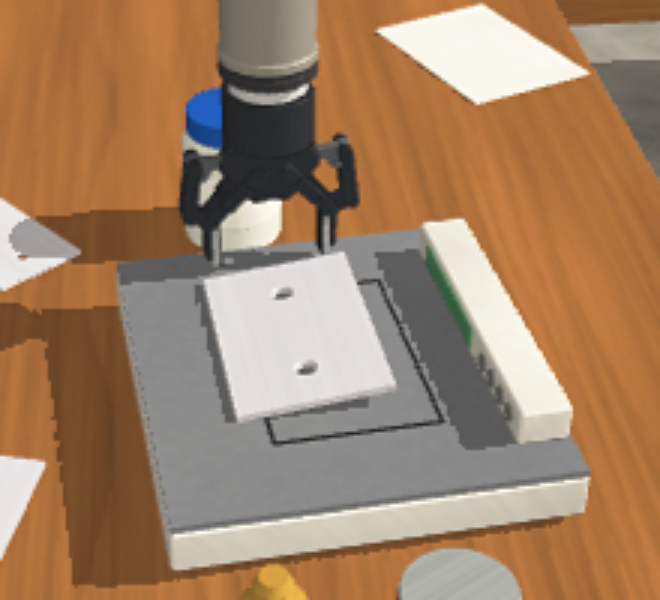

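>>> {"name": "move_arm", "arguments": {"increments": "1 0 0 -3 0 0 0; 1 0 0 -2 0 0 0; 1 0.3 -3 0 0 0 0; 1 0.3 -3 0 0 0 0; 1 0.3 -3 0 0 0 0; 1 0.3 -3 0 0 0 0; 1 0.3 -3 0 0 0 0; 1 0.3 -3 0 0 0 0"}}

```text
t: 4.2
eef_pos: [0.5508, 0.0477, 0.0393]
tool_rot: [-0.0, 0.665, 0.746, 0.0]
contact_force: [-1.3, 3.2, 0.7]
gripper_width: 0.999
```

```bash
cat >> h.py <<'E'
def crop(name):
    im,d=shot('top',name); cv2.imwrite('pics/'+name+'c.png',cv2.resize(im[100:265,245:415],None,fx=3.5,fy=3.5,interpolation=cv2.INTER_CUBIC)[:,:,::-1])
    hsv=cv2.cvtColor(im,cv2.COLOR_RGB2HSV)
    m=np.zeros(im.shape[:2],np.uint8); m[145:265,262:400]=((hsv[...,2]>160)&(hsv[...,1]<50))[145:265,262:400]
    cs,_=cv2.findContours(m,cv2.RETR_EXTERNAL,cv2.CHAIN_APPROX_NONE)
    k=max(cs,key=cv2.contourArea); print(cv2.contourArea(k),cv2.minAreaRect(k))
E
python3 -c "
from h import *
st(); crop('t3')"
```

```text
t 4.20 world [0.5508 0.0477 0.0393] pins mm -23.2 118.8 yaw-y rel -0.0 z [-0.     0.001 -1.   ] F [-1.27  3.16  0.72] g 0.9986606944824008
2122.5 ((330.5, 191.0), (54.0, 69.0), 90.0)
```

View pics/t3c.png

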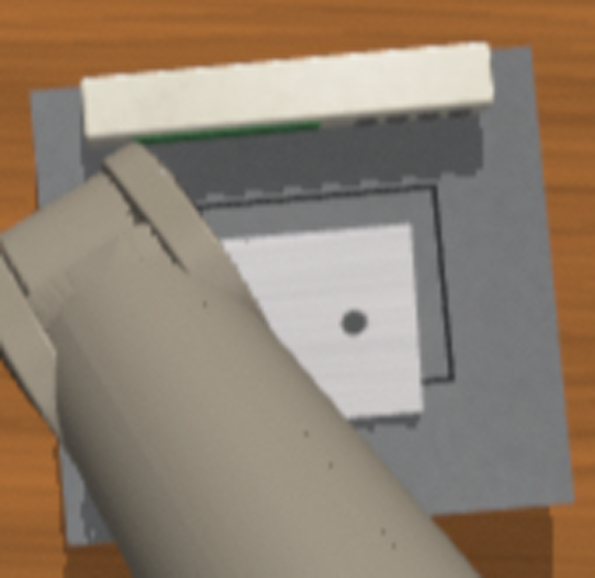

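Contact made at about 3 N. The platter slid about 5 mm and its right edge is now at crop (412,225). Another 18 mm to go.

>>> {"name": "move_arm", "arguments": {"increments": "1 0.3 -3 0 0 0 0; 1 0.3 -3 0 0 0 0; 1 0.4 -3 0 0 0 0; 1 0.3 -3 0 0 0 0; 1 0.3 -3 0 0 0 0; 1 0.2 -2 0 0 0 0; 1 0 0 0 0 0 0; 1 0 0 0 0 0 0"}}

```text
t: 5.25
eef_pos: [0.5529, 0.0293, 0.0393]
tool_rot: [0.0, 0.666, 0.746, -0.0]
contact_force: [-0.7, 1.7, 0.3]
gripper_width: 1.002
```

```bash
python3 -c "
from h import *
st(); crop('t4'); im,d=shot('side','s4'); cv2.imwrite('pics/s4c.png',cv2.resize(im[180:330,220:420],None,fx=3,fy=3)[:,:,::-1])"
```

```text
t 5.25 world [0.5529 0.0293 0.0393] pins mm -23.2 100.3 yaw-y rel -0.0014 z [-0.    -0.001 -1.   ] F [-0.66  1.68  0.34] g 1.002343397713582
1891.5 ((341.0, 190.0), (54.0, 64.0), 90.0)
```

View pics/t4c.png

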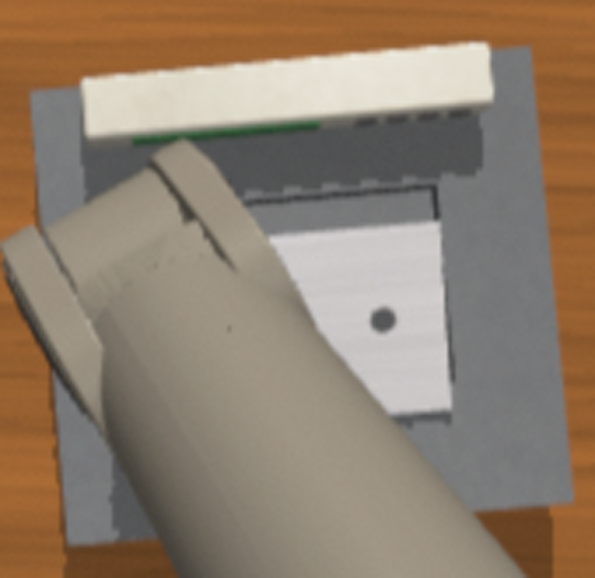

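View pics/s4c.png

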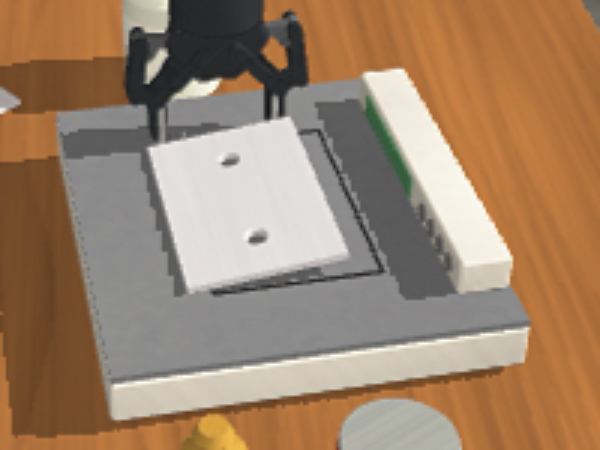

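Platter now sits square in y, its right edge along the outline (crop 441,221 to 452,410). I'll back off, lift and re-measure while turning the jaws.

>>> {"name": "move_arm", "arguments": {"increments": "1 -1.5 12 0 0 0 0; 1 -1 6 20 0 0 0; 1 0 0 50 0 0 0; 1 -10 -10 40 0 0 -0.1; 1 -10 -15 0 0 0 -0.17; 1 -10 -15 0 0 0 -0.17; 1 -10 -15 0 0 0 -0.17; 1 -10 -15 0 0 0 -0.17"}}

```text
t: 6.35
eef_pos: [0.5002, -0.0218, 0.1508]
tool_rot: [0.0, 0.9, 0.435, 0.001]
contact_force: [-0.5, 0.6, -0.2]
gripper_width: 0.999
```

>>> {"name": "move_arm", "arguments": {"increments": "1 -10 -15 0 0 0 -0.17; 1 -10 -15 0 0 0 -0.17; 1 -10 -15 0 0 0 -0.17; 1 -8 -10 0 0 0 -0.17; 1 0 0 0 0 0 -0.111; 1 0 0 0 0 0 0; 1 0 0 0 0 0 0; 1 0 0 0 0 0 0"}}

```text
t: 7.35
eef_pos: [0.4625, -0.0767, 0.1496]
tool_rot: [-0.0, 0.998, 0.058, 0.0]
contact_force: [0.3, 0.2, -0.5]
gripper_width: 0.999
```

```bash
python3 -c "
from h import *
st(); crop('t5'); im,d=shot('side','s5'); cv2.imwrite('pics/s5c.png',cv2.resize(im[130:330,200:420],None,fx=3,fy=3)[:,:,::-1])"
```

```text
t 7.35 world [ 0.4625 -0.0767  0.1496] pins mm -125.1 5.3 yaw-y rel -1.5701 z [ 0.  0. -1.] F [ 0.35  0.18 -0.48] g 0.9985830279627903
4045.5 ((331.9847106933594, 192.8204345703125), (53.48749542236328, 80.64464569091797), 85.13549041748047)
```

View pics/t5c.png

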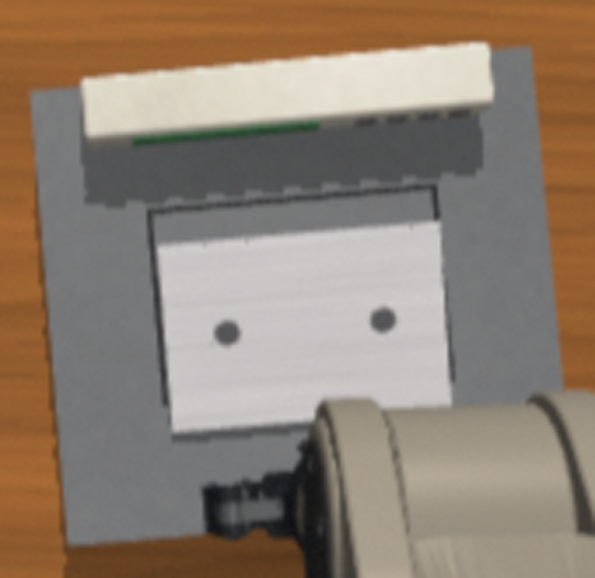

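View pics/s5c.png

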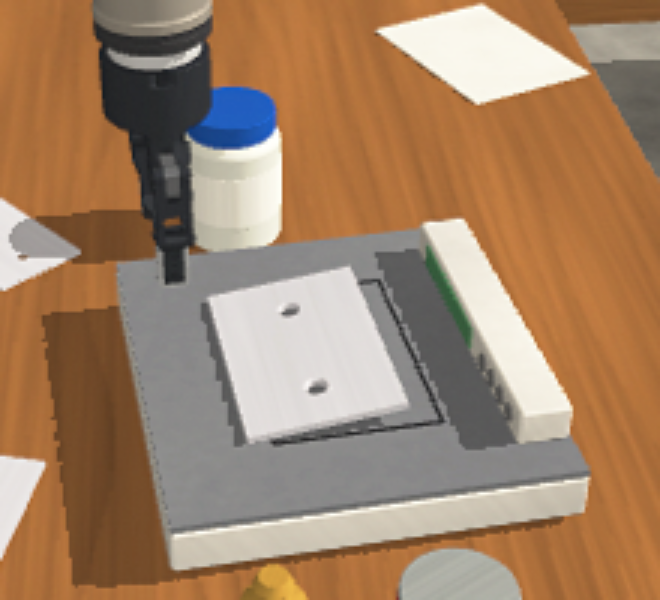

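```bash
python3 - <<'E'
from h import *
f=lambda x,y:((x+.5)/3.5-.5+245,(y+.5)/3.5-.5+100)
g=lambda q:(1e3*np.array([(q-MID)[:2]@EX,(q-MID)[:2]@EY])).round(1)
H=[g(ray('top',*f(*p),.064)) for p in((227,333),(383,320))];print(H,np.mean(H,0),(H[1]-H[0])[0]/100)
for p,z in(((157,245),.07),((441,222),.07),((452,405),.056),((174,434),.056)): print(g(ray('top',*f(*p),z)))
E
```

```text
[array([-21.4,  50.5]), array([-21.7, -49.3])] [-21.55   0.6 ] -0.003000000000000007
[37.9 90.4]
[ 36.8 -90.4]
[-79.5 -89.8]
[-82.9  89.7]
```

The platter is at x -21.5, y about +0.3 mm, yaw about 0, so it is lined up. Next I descend behind the -x edge.

>>> {"name": "move_arm", "arguments": {"increments": "1 0.6 -5 -20 0 0 0; 1 0 0 -30 0 0 0; 1 0 0 -25 0 0 0; 1 0 0 -18 0 0 0; 1 0 0 -10 0 0 0; 1 0 0 -5 0 0 0; 1 0 0 -2 0 0 0; 1 0 0 0 0 0 0"}}

```text
t: 8.45
eef_pos: [0.4633, -0.0821, 0.0397]
tool_rot: [0.0, 0.998, 0.057, 0.0]
contact_force: [0.2, -0.1, 0.1]
gripper_width: 0.999
```

>>> {"name": "move_arm", "arguments": {"increments": "1 5 0.57 0 0 0 0; 1 5 0.57 0 0 0 0; 1 5 0.57 0 0 0 0; 1 5 0.57 0 0 0 0; 1 4 0.46 0 0 0 0; 1 4 0.46 0 0 0 0; 1 4 0.46 0 0 0 0; 1 4 0.46 0 0 0 0"}}

```text
t: 9.45
eef_pos: [0.4962, -0.0783, 0.0387]
tool_rot: [0.0, 0.998, 0.057, -0.003]
contact_force: [-9.2, -1.7, 6.6]
gripper_width: 1.0
```

```bash
python3 -c "
from h import *
st(); crop('t6')
im,d=shot('side','s6'); cv2.imwrite('pics/s6c.png',cv2.resize(im[130:330,200:420],None,fx=3,fy=3)[:,:,::-1])"
```

```text
t 9.45 world [ 0.4962 -0.0783  0.0387] pins mm -91.8 -0.1 yaw-y rel -1.5722 z [-0.006 -0.001 -1.   ] F [-9.22 -1.67  6.55] g 0.9996045825401298
2885.5 ((331.9351806640625, 191.5769805908203), (53.17644119262695, 80.7325439453125), 85.10090637207031)
```

View pics/s6c.png

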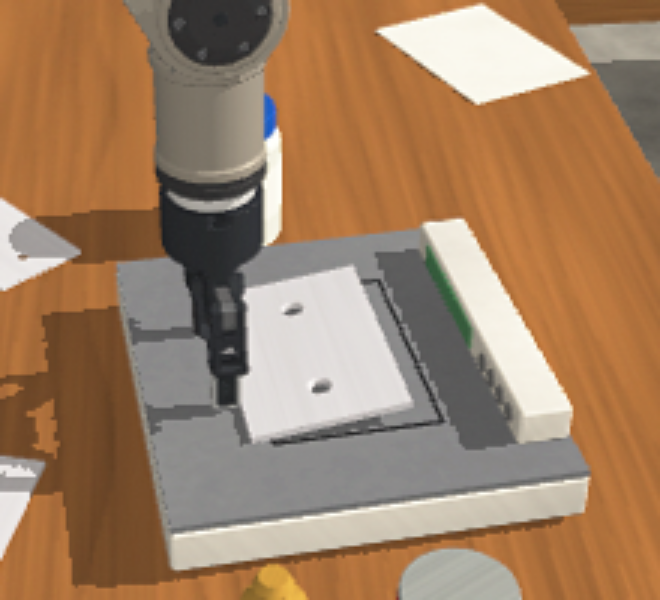

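Contact on the -x edge, about 9 N along x with 6.6 N upward. I'll ease up 1 mm in case the tips rub the deck, and carry on slowly.

>>> {"name": "move_arm", "arguments": {"increments": "1 0 0 1 0 0 0; 1 1 0.11 0 0 0 0; 1 1 0.11 0 0 0 0; 1 1 0.11 0 0 0 0; 1 1 0.11 0 0 0 0; 1 1 0.11 0 0 0 0; 1 0 0 0 0 0 0; 1 0 0 0 0 0 0"}}

```text
t: 10.55
eef_pos: [0.5042, -0.0773, 0.0404]
tool_rot: [-0.0, 0.998, 0.057, 0.0]
contact_force: [-2.9, -0.0, -0.5]
gripper_width: 1.001
```

```bash
python3 -c "
from h import *
st(); crop('t7')
im,d=shot('side','s7'); cv2.imwrite('pics/s7c.png',cv2.resize(im[180:300,230:390],None,fx=5,fy=5,interpolation=cv2.INTER_CUBIC)[:,:,::-1])"
```

```text
t 10.55 world [ 0.5042 -0.0773  0.0404] pins mm -83.7 -0.0 yaw-y rel -1.5718 z [ 0.001  0.    -1.   ] F [-2.92 -0.02 -0.48] g 1.000552356494056
2874.0 ((331.77459716796875, 188.02049255371094), (53.5971565246582, 81.21055603027344), 84.80557250976562)
```

View pics/s7c.png

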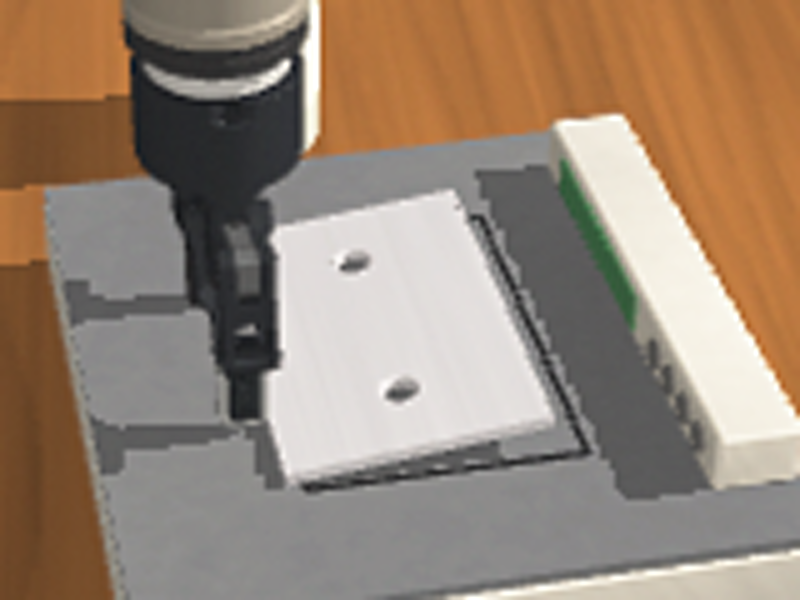

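View pics/t7c.png

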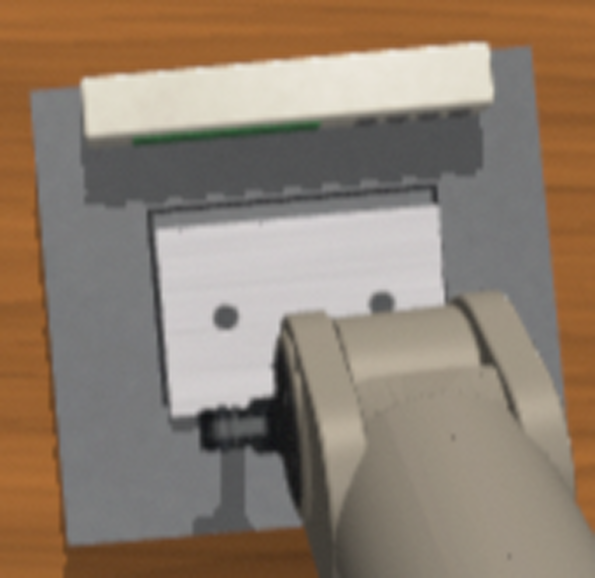

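Sliding freely now (2.9 N). The platter is still square, with holes at crop (226,317) and (382,303), about 12 mm short. I'll continue.

>>> {"name": "move_arm", "arguments": {"increments": "1 1.5 0.17 0 0 0 0; 1 1.5 0.17 0 0 0 0; 1 1.5 0.17 0 0 0 0; 1 1.5 0.17 0 0 0 0; 1 1 0.11 0 0 0 0; 1 1 0.11 0 0 0 0; 1 1 0.11 0 0 0 0; 1 0 0 0 0 0 0"}}

```text
t: 11.65
eef_pos: [0.513, -0.0763, 0.0403]
tool_rot: [0.0, 0.998, 0.057, 0.0]
contact_force: [-0.5, 0.0, -0.4]
gripper_width: 0.998
```

```bash
python3 -c "
from h import *
st(); crop('t8')
im,d=shot('side','s8'); cv2.imwrite('pics/s8c.png',cv2.resize(im[180:300,230:390],None,fx=5,fy=5,interpolation=cv2.INTER_CUBIC)[:,:,::-1])"
```

```text
t 11.65 world [ 0.513  -0.0763  0.0403] pins mm -74.8 -0.1 yaw-y rel -1.5718 z [ 0. -0. -1.] F [-0.46  0.02 -0.37] g 0.9983066082073385
2711.5 ((330.52618408203125, 184.6300506591797), (52.970672607421875, 79.45600891113281), 84.95755004882812)
```

View pics/s8c.png

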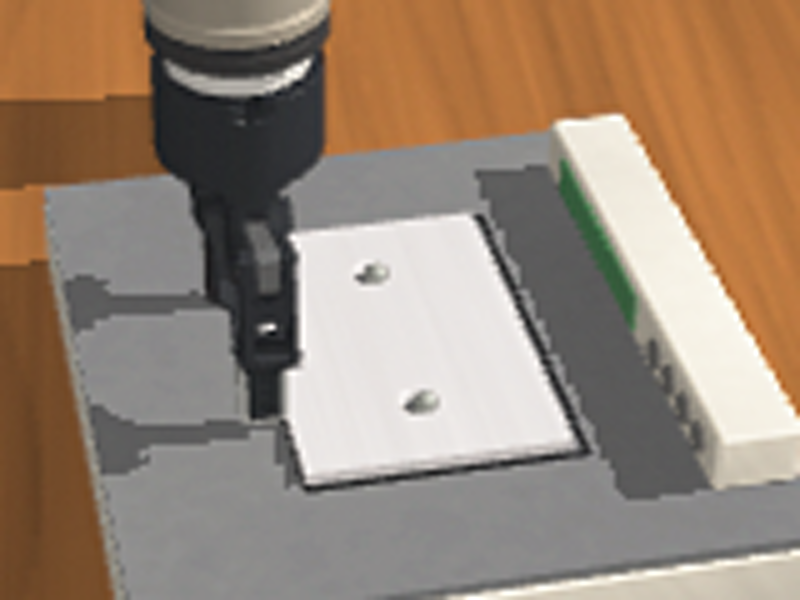

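View pics/t8c.png

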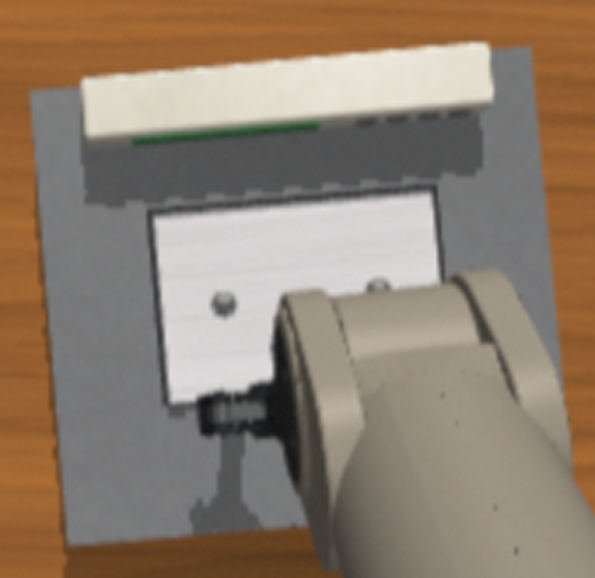

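The platter has dropped: both pins show through the holes (side crop 372,273 and 420,402) and the outline is visible all round. I'll back off and check.

>>> {"name": "move_arm", "arguments": {"increments": "1 -6 -0.7 0 0 0 0; 1 -12 -1.4 0 0 0 0; 1 -10 -1 10 0 0 0; 1 0 0 40 0 0 0; 1 0 0 50 0 0 0; 1 0 -40 40 0 0 0; 1 0 -50 0 0 0 0; 1 0 -50 0 0 0 0"}}

```text
t: 12.75
eef_pos: [0.4845, -0.2209, 0.1819]
tool_rot: [0.001, 0.998, 0.057, 0.001]
contact_force: [-0.0, -0.1, -0.6]
gripper_width: 1.0
```

>>> {"name": "move_arm", "arguments": {"increments": "1 -10 -50 0 0 0 0; 1 -10 -50 0 0 0 0; 1 0 0 0 0 0 0; 1 0 0 0 0 0 0; 1 0 0 0 0 0 0; 1 0 0 0 0 0 0; 1 0 0 0 0 0 0; 1 0 0 0 0 0 0"}}

```text
t: 13.75
eef_pos: [0.465, -0.3192, 0.1803]
tool_rot: [-0.0, 0.998, 0.057, 0.0]
contact_force: [-0.5, 0.6, -0.5]
gripper_width: 1.004
```

```bash
python3 - <<'E'
from h import *
st(); crop('t9')
im=np.load('pics/t9.npz')['im']; d=np.load('pics/t9.npz')['d']
hsv=cv2.cvtColor(im,cv2.COLOR_RGB2HSV)
m=np.zeros(im.shape[:2],np.uint8); m[145:265,262:400]=((hsv[...,2]>160)&(hsv[...,1]<50))[145:265,262:400]
k=max(cv2.findContours(m,0,cv2.CHAIN_APPROX_NONE)[0],key=cv2.contourArea); r=cv2.minAreaRect(k)
q=ray('top',*r[0],.056); print('centre',q,((q-MID)[:2]@EX*1e3,(q-MID)[:2]@EY*1e3))
b=np.array([ray('top',*p,.056) for p in cv2.boxPoints(r)]); s=b[1]-b[0],b[2]-b[1]; print([ (np.linalg.norm(v),np.arctan2(v[1],v[0])-TH) for v in s])
mm=cv2.erode(m,np.ones((5,5))); v,u=np.nonzero(mm); X=np.array([dep('top',a,c,d[c,a]) for a,c in zip(u,v)])
A=np.c_[X[:,:2]-q[:2],np.ones(len(X))]; w=np.linalg.lstsq(A,X[:,2],rcond=None)[0]; print('plane',w)
# deck reference plane
D=np.array([dep('top',a,c,d[c,a]) for a in range(275,395,4) for c in (230,236,240)]); print('deck z',np.median(D[:,2]))
shot('side','s9')
E
```

```text
t 13.75 world [ 0.465  -0.3192  0.1803] pins mm -150.3 -235.8 yaw-y rel -1.5714 z [ 0.  0. -1.] F [-0.5   0.6  -0.52] g 1.0036304702556658
4112.5 ((330.577880859375, 184.8565673828125), (53.41608428955078, 79.5809097290039), 84.80557250976562)
centre [ 0.58471482 -0.06734568  0.056     ] (np.float64(-2.5750932770266353), np.float64(0.6731922048809614))
[(np.float64(0.17980761630181938), np.float64(-1.5677468670938526)), (np.float64(0.120765556449134), np.float64(-3.143405233440015))]Traceback (most recent call last):
  File "<stdin>", line 9, in <module>
  File "h.py", line 12, in dep
    c,R,t=cal(n); return R.T@(np.array([(u-c['cx'])/c['fx']*z,(v-c['cy'])/c['fy']*z,z])-t)
          ~~~^^^
  File "h.py", line 7, in cal
    c=vision.calibration(n); return c,np.array(c['R']),np.array(c['t'])
ValueError: time passes only in moves, steps and waits
```

View pics/t9c.png

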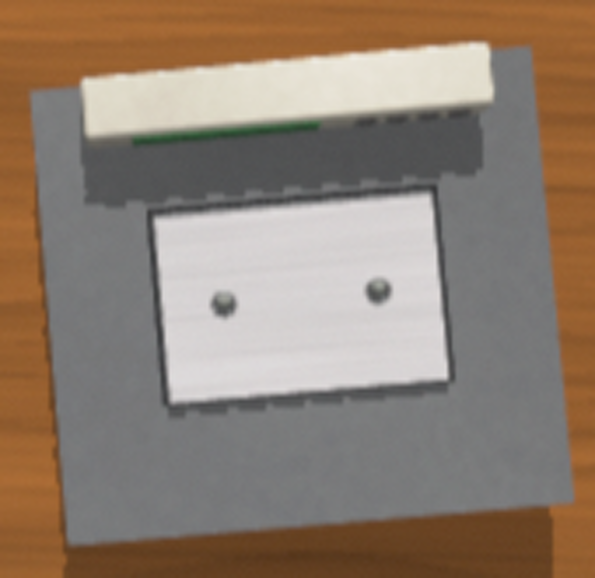

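Centre at x -2.6, y +0.7 mm, yaw about 0. My per-pixel calibration calls were too many, so I'll redo the flatness check vectorised.

```bash
python3 - <<'E'
from h import *
f=np.load('pics/t9.npz'); im=f['im']; d=f['d']; c,R,t=cal('top')
v,u=np.mgrid[0:420,0:560]
X=(np.stack([(u-c['cx'])/c['fx']*d,(v-c['cy'])/c['fy']*d,d],-1)-t)@R
hsv=cv2.cvtColor(im,cv2.COLOR_RGB2HSV)
m=np.zeros(im.shape[:2],np.uint8); m[145:265,262:400]=((hsv[...,2]>160)&(hsv[...,1]<50))[145:265,262:400]
P=X[cv2.erode(m,np.ones((5,5)))>0]
fit=lambda P:np.linalg.lstsq(np.c_[P[:,:2]-MID[:2],np.ones(len(P))],P[:,2],rcond=None)[0]
print('platter top plane',fit(P),'std',P[:,2].std()); D=X[222:238,290:385].reshape(-1,3); print('deck z',np.median(D[:,2]))
shot('side','s9'); st()
E
```

```text
platter top plane [-0.24270533  0.11059413  0.05824438] std 0.052835694710647675
deck z 0.04979531059168822
t 13.85 world [ 0.465  -0.3194  0.1803] pins mm -150.4 -236.0 yaw-y rel -1.5717 z [-0. -0. -1.] F [-0.31 -0.14  0.09] g 1.0012221713524843
```

View pics/s9.png

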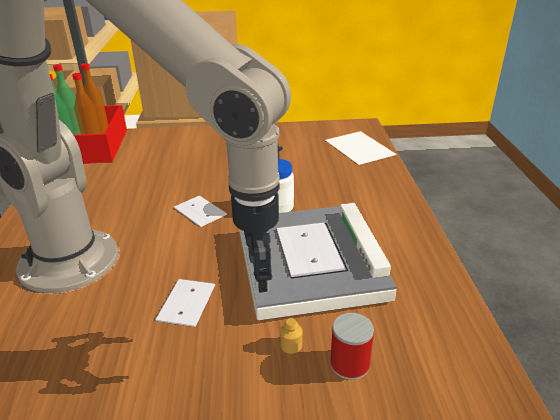

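```bash
python3 - <<'E'
from h import *
f=np.load('pics/t9.npz'); im=f['im']; d=f['d']; c,R,t=cal('top')
v,u=np.mgrid[0:420,0:560]
X=(np.stack([(u-c['cx'])/c['fx']*d,(v-c['cy'])/c['fy']*d,d],-1)-t)@R
hsv=cv2.cvtColor(im,cv2.COLOR_RGB2HSV)
m=np.zeros(im.shape[:2],np.uint8); m[145:265,262:400]=((hsv[...,2]>160)&(hsv[...,1]<50))[145:265,262:400]
ok=(cv2.erode(m,np.ones((5,5)))>0)&(d>0)&(abs(X[...,2]-.06)<.02); P=X[ok]
w=np.linalg.lstsq(np.c_[P[:,:2]-MID[:2],np.ones(len(P))],P[:,2],rcond=None)[0]
print('plane',w,'n',len(P),'std',(P[:,2]).std())
E
```

```text
plane [0.00075794 0.00034391 0.0558072 ] n 3445 std 0.0015087788801766134
```

The top face is at z = 0.0558, i.e. the deck plus the platter's 6 mm, with tilt below 0.001 rad: flat. The arm is clear, so I'm handing in.

```bash
python3 -c "
from h import *
print(bot.hand_in())"
```

```text
the job is handed in; nothing more can be done
None
```

I slid the platter home with the open fingertips and handed the job in at about 13.9 s. I pushed it 24 mm along -y, then 21.5 mm along +x, and it dropped over both pins.

**Last checks, with the arm clear:**
- **Position:** the platter's origin is at x = -2.6 mm, y = +0.7 mm from pins_mid, with its edges within 0.005 rad of the scale's.
- **Flatness:** its top face is 6.0 mm above the measured deck, tilt under 0.001 rad, and both pins show through the holes.
- **Other items:** the arm kept clear of the jar, tin and weight. In the last side picture they look unmoved, though I did not re-measure them.

**What went wrong or disagreed:**
- **First x push:** it read about 9 N with 6.6 N upward, perhaps from the fingertips rubbing the deck. Raising the tool 1 mm cleared it.
- **Flatness script:** it first stopped on an error, then gave a wrong plane because of pixels without a depth reading. With those filtered out it gave the values above.

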